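# Bring down a ratchet hold-down arm and lock it

### The arm

A 6-joint arm with a two-finger parallel gripper is mounted at the origin on the work surface. World frame = base frame: x ahead of the robot, y to its left, z up, the work surface at z = 0. Lengths are in m, angles in rad, forces in N, time in s.
With the tool pointing down it reaches from about 0.225 to 0.875 m from the base axis. Payload 3.4 kg.
Tool frame: the origin (TCP) lies between the finger pads; the fingertips stand 8 mm ahead of it and the grasp point (between the pads) lies 11 mm behind it; z points along the fingers, y is the line along which they close (so a half turn about z gives the same grasp; the last joint's range is limited). The gripper opens to 85 mm and grips with 20 to 120 N. Pads are 22 mm wide; open, the fingers measure 114 mm over their backs; the gripper's body (76 mm by 85 mm) begins 54 mm behind the grasp point. The pads swing forward as they close: fully open they stand 13 mm farther back than shut.
Start: joints at [1.225, 0.276, 1.505, -0, 1.361, -0.121], TCP at [0.128, 0.561, 0.239] pointing down, gripper open.
Joint ranges: [-2.89, 2.89], [-0.75, 2.08], [0.22, 2.7], [-1.18, 4.32], [0.11, 2.71], [-2.7, 2.7]. Speed limits (rad/s): [2.57, 2.57, 3.14, 3.14, 3.14, 3.14].

### API

Orientations are given as a unit quaternion [w, x, y, z].
In Python, from rig import manip, optics, finder gives the robot as it stands.
- The arm moves only by the tool servo_tool, never from a script. Its argument "increments" is a list of rows, each a list of 7 numbers: the shift along the tool's x, y, z in cm, then the turn, a rotation vector about the tool's x, y, z in degrees, then the closure, from -1 (fully open) to 1 (shut). In form: [[x, y, z, rx, ry, rz, gripper], ...]. A call has exactly 5 rows; each row shifts and turns the commanded pose from where the row before left it, along the tool's axes as they then stand; what a row does not reach is not made up. A row lasts 1/10 s, in which the tool goes at most 50 mm and 8.59 degrees, less where a joint would pass 70% of its speed; a pose out of reach is approached as far as the arm can. A call is refused whole if a number of a shift passes 5 or a number of a turn 8.59, either way. A call with a gripper value outside its range is refused whole. The fingers move at their own pace and stop on an object; "squeeze" is the grip in N (left out, the last holds). Time passes only in rows, so rows that do not move let the fingers close, or fill a call up. It gives the time, the measured TCP pose, the force, the opening and the grip force at its end, in the units of the state.
- manip.get_state(): the state, without advancing time (a new reading comes with each control period).
- optics.get_image(name): name is "scene" or "top" or "wrist"; returns the picture (480x640x3 uint8, red, green, blue); there is no depth.
- optics.get_calibration(name): a dict with "fov_y" (degrees; the focal length in pixels is half the picture's height over the tangent of half this angle, whatever the lens; pixels are square), "cx", "cy" (the principal point, pixels), "world_to_cam" (4x4, takes a point from world to camera coordinates). Camera axes: x right, y down, z forward; pixel columns grow to the right and rows downward; lengths in m; the calibration is good to about 2 mm. A picture is of the moment at which its call begins: read the wrist's pose just before it. get_calibration takes no time and is no camera call; for the wrist camera it gives the pose at the moment of the call.
- manip.sign_off(): hands the job in; it is judged then, once.
Trained networks look in the newest picture that a camera, given by its name, has taken for a name from the list of things; names that differ only in an ending like _2 or _b are one class to them, and where a whole thing is asked for, a point or a joint stands for the part that bears it (a point fixed in the world has none). Each returns a list of dicts, best first, with "p" (0 to 1); they miss things now and then, are a little off and sometimes report something else, mostly with a low value. They report only what shows in the picture. A call takes as long as a camera call. They do not tell look-alikes from the thing itself.
- finder.silhouettes(label, camera): "region" (480x640 bool, what is visible of it) and "box" ([centre column, centre row, width, height] in pixels, round what is visible of it).
- finder.tip_of(label, camera): "at" ([column, row] in pixels: a listed point, or the origin of a listed thing).
The state is a dict: "clock": time; "qpos": joint angles; "qd": joint speeds; "effort": joint torques, N m; "position": TCP position; "ee_rot": TCP orientation; "contact_force": force on the tool from outside, world axes, zero at the start; "moment": the same for the moment, N m; "width": finger opening in m; "gripper_force": force on a finger pad.
Only numpy, scipy, OpenCV 4.12 (cv2) and the standard library are available. Lean on these libraries where they do the work, as an engineer would, in place of code of your own. Each camera call takes 0.05 s, during which the arm holds its last target. There are 200 camera calls.

### The job

Clamp the instrument housing where it lies in its cradle: press the tail of the ratchet pawl fully down so that the pawl comes free, then push the raised hold-down arm down by its cross handle until it lies level against its stop with its foot bearing on the housing. Then press the nose of the pawl back down into the teeth so that the arm is locked, and draw clear. Push and press only: lift neither the arm nor the housing, keep the housing where it lies, and do not disturb the loose parts lying around.

Things in the scene. Friction and masses are not known exactly. Their poses are not given: they have to be found in the camera images.
- fixture: Dark cast hold-down fixture, fixed; base plate 100 x 300 x 10 mm. Origin on the bench under the arm's hinge; x along the hinge axis, the arm along +y, the pawl's tail along -y. It carries a V cradle at y = +105 mm, two hinge cheeks (x = +-22 mm, 8 mm thick, 120 mm high) and two pawl cheeks (y = -60 mm, x = +-16 mm, 165 mm high, 26 mm long in y).
- hinge (a point): Centre of the arm's hinge, 108 mm above the bench, on the fixture; its axis is the fixture's x.
- holdarm (a joint): Arm angle: 0 = level, down on its hard stop; positive = raised (0.73 to 0.87 at the start). A toothed wheel (radius 51 mm, notches at 0, 0.4, 0.8 rad) turns with it; pawl engaged, it plays about 0.1 rad either way of its notch. Friction holds it where it is left. Pawl free, it takes 2 to 5 N on the handle, most in the last 0.05 rad, where the sprung foot meets the housing: push on to the stop.
- handle (a point): Centre of the steel cross handle at the arm's end: a round bar 18 mm in diameter and 80 mm long parallel to the hinge axis, 185 mm from the hinge. It travels on a circle of 185 mm about the hinge, at height 108 mm + 185 mm x sin(arm angle); at 0 it lies at fixture y = +185 mm. The arm itself is a bar 22 mm wide and 18 mm high.
- pawl (a joint): Angle of the pawl, a steel rocker with its pivot 155 mm above the bench at fixture y = -60 mm, axis along the fixture's x: 0 = nose fully down in the teeth, engaged (start); 0.32 = tail fully down, nose up, a hard stop. The nose clears the teeth at about 0.14. No spring: friction keeps it where it is left; it takes about 2 to 3 N on either pad.
- pawl_tail (a point): Middle of the top of the pawl's tail pad, a flat pad 30 mm (x) by 28 mm (y) on the end away from the arm, 171 mm above the bench when engaged, 55 mm beyond the pivot; pressed down it travels about 17 mm to its stop.
- pawl_nose (a point): Middle of the top of the pawl's nose pad, a flat pad 30 mm (x) by 24 mm (y) over the toothed wheel, almost straight above the hinge, 58 mm from the pivot; 171 mm above the bench when engaged, about 18 mm higher when free.
- foot: Rubber pad, 28 mm in diameter, 10 mm thick, on a spring plunger under the arm, 105 mm from the hinge; origin at the middle of its underside. With the arm level its spring is pressed in 5 mm and it bears on the housing with about 4 N.
- housing: Worn olive drab turn indicator housing, a cylinder 60 mm in diameter and 90 mm long with a 68 mm front flange, about 0.35 kg, lying loose in the V cradle under the arm, its axis along the fixture's x. Origin on its axis at mid-length, 48 mm above the bench.
- gimbal: Loose chrome gyro gimbal, 72 mm in diameter, 56 mm high, standing on the bench; origin under its centre. To be left alone.
- bushing1: Loose squat bronze bushing, 34 mm in diameter, 18 mm high; origin under its centre. To be left alone.
- bushing2: Another such bushing, 34 mm in diameter, 18 mm high; origin under its centre. To be left alone.
- pitot_cap: Loose red plastic pitot cover cap, 38 mm in diameter at its foot, 53 mm high, standing on the bench; origin under its centre. To be left alone.
- vise: Small blue bench vise with open brass-faced jaws, bolted to the bench to the robot's right; about 170 x 100 mm, 120 mm high; origin under its base's centre. Fixed, not used.
There are look-alikes about, which are no part of the job. There is more than one size of the housing; the job needs the smallest.

How it is judged:
On the way, in this order (a step that is already met when the one before it is completed fails the run):
1. the pawl's tail is pressed down and the nose is clear of the teeth, the arm still up (value of joint pawl above 0.18 rad and value of joint holdarm above 0.6 rad), for 0.1 s.
2. the arm is pushed down level, the pawl still free (value of joint holdarm below 0.025 rad and value of joint pawl above 0.15 rad), for 0.1 s.
3. the pawl's nose is pressed back into the teeth with the arm level (value of joint holdarm below 0.025 rad and value of joint pawl below 0.06 rad), for 0.1 s.
At the end, for the whole second after the job is handed in: The arm is within 0.025 rad of level, the pawl within 0.06 rad of fully engaged, the foot bears on the housing with more than 1 N, the housing is at rest within 12 mm of where it lay, and each loose part is within 20 mm of where it stood (all of step 3 and contact force between foot and housing above 1 N and linear speed of housing below 0.01 m/s and distance of housing from where it was at the start of the episode below 0.012 m and distance of each of gimbal, bushing1, bushing2, pitot_cap from where it was at the start of the episode below 0.02 m); the robot touches nothing.
It fails at once if the housing is shifted more than 12 mm or lifted from its cradle (distance of housing from where it was at the start of the episode above 0.012 m or height (world z) of housing above 0.058 m).
It fails at once if the hold-down arm is lifted above its raised rest (value of joint holdarm above 0.97 rad).
It fails at once if a loose part lying around is moved more than 20 mm or lifted (distance of any of gimbal, bushing1, bushing2, pitot_cap from where it was at the start of the episode above 0.02 m).
It also fails if it takes over 51 s, if anything falls off the work surface, if the arm or the gripper's body presses on something with over 40 N, if the wrist force passes 120 N, or if a joint passes its speed limit or range.

## Working session

There is one attempt and no reset: what is moved stays moved. The work goes in short steps, Python scripts to look and compute and a tool call to move; the robot and the scene stay as the last step left them, time stands still between calls to the robot, and variables do not carry over. Pictures are saved under pics/ and viewed, at most 10 in all, crops included, and the job is handed in when it is done.

Besides the shell and the picture viewer there is one more tool, called after "Request:" as a command line: name --pt "numbers of a row" for each row, then --argument value for the rest. servo_tool: Moves the arm, as the interface text tells. Its arguments: {"type":"object","properties":{"increments":{"type":"array","items":{"type":"array","items":{"type":"number"}}},"squeeze":{"type":"number"}},"required":["increments"]}

```bash
mkdir -p pics
cat > h.py <<'E'
import numpy as np, cv2
from rig import manip, optics, finder
def K(c):
    f=240/np.tan(np.radians(c['fov_y'])/2); return f
def ray(cam,px,c=None):
    c=c or optics.get_calibration(cam); f=K(c)
    M=np.array(c['world_to_cam']); R=M[:3,:3]; o=-R.T@M[:3,3]
    d=R.T@np.array([(px[0]-c['cx'])/f,(px[1]-c['cy'])/f,1]); return o,d/np.linalg.norm(d)
def atz(cam,px,z,c=None):
    o,d=ray(cam,px,c); return o+d*(z-o[2])/d[2]
def proj(cam,p,c=None):
    c=c or optics.get_calibration(cam); M=np.array(c['world_to_cam']); q=M[:3,:3]@np.array(p)+M[:3,3]
    return q[:2]/q[2]*K(c)+[c['cx'],c['cy']]
def snap(cam,name):
    im=optics.get_image(cam); cv2.imwrite('pics/'+name+'.png',im[:,:,::-1]); return im
E
python3 - <<'E'
from h import *
for cam in ['scene','top']:
    snap(cam,cam+'0')
    for l in ['pawl_tail','pawl_nose','handle','hinge','fixture','housing','gimbal','pitot_cap','bushing1','vise']:
        r=finder.tip_of(l,cam); print(cam,l,[(np.round(x['at'],1).tolist(),round(x['p'],2)) for x in r[:4]])
s=manip.get_state(); print(s['clock'],s['position'],s['ee_rot'],s['width'],s['contact_force'])
E
```

```text
scene pawl_tail [([290.2, 211.6], 0.56)]
scene pawl_nose [([341.5, 197.8], 0.9)]
scene handle [([398.4, 155.9], 0.82), ([287.5, 210.2], 0.72)]
scene hinge [([340.1, 209.8], 0.89)]
scene fixture [([338.4, 235.8], 0.61)]
scene housing [([438.1, 270.6], 0.97), ([379.5, 212.2], 0.86), ([430.0, 159.0], 0.79)]
scene gimbal [([347.1, 283.3], 0.91), ([136.4, 352.0], 0.24)]
scene pitot_cap [([360.8, 181.1], 0.53)]
scene bushing1 [([275.0, 207.2], 0.51), ([334.2, 200.3], 0.38), ([385.9, 186.0], 0.3)]
scene vise [([137.1, 352.8], 0.77), ([379.2, 213.6], 0.24)]
top pawl_tail [([318.5, 274.2], 0.84)]
top pawl_nose [([258.7, 266.0], 0.81)]
top handle [([181.3, 251.4], 0.79), ([286.4, 230.0], 0.28), ([203.0, 331.4], 0.28)]
top hinge [([261.9, 275.0], 0.62)]
top fixture [([500.4, 255.7], 0.72), ([283.7, 228.5], 0.68), ([265.3, 280.6], 0.6)]
top housing [([198.2, 191.2], 0.75), ([211.0, 272.8], 0.72), ([119.3, 321.2], 0.62), ([247.4, 328.3], 0.26)]
top gimbal [([283.0, 227.9], 0.94), ([262.6, 283.8], 0.39)]
top pitot_cap [([201.8, 331.9], 0.66)]
top bushing1 [([246.2, 328.6], 0.67), ([314.4, 345.3], 0.59), ([180.4, 251.5], 0.39)]
top vise [([498.6, 254.5], 0.79), ([200.9, 333.2], 0.43)]
1.1 [0.12817685 0.56056713 0.23935904] [1.64852081e-05 1.12150969e-01 9.93691177e-01 6.60249174e-05] 0.08553927263346371 [ 0.05646066  0.70099611 -0.17116173]
```

View pictures.

Run:
```python
from h import *
a=cv2.imread('pics/scene0.png')[110:350,200:520];b=cv2.imread('pics/top0.png')[140:380,80:400]
cv2.imwrite('pics/s1.png',cv2.resize(a,(800,600)));cv2.imwrite('pics/t1.png',cv2.resize(b,(800,600)))
n,t,h=atz('top',(258.7,266),.171),atz('top',(318.5,274.2),.171),atz('top',(181.3,251.4),.241)
print(n,t,h,np.linalg.norm(n-t))
def tri(p,q):
    o1,d1=ray('scene',p);o2,d2=ray('top',q)
    s=np.linalg.lstsq(np.c_[d1,-d2],o2-o1,rcond=None)[0];return (o1+d1*s[0]),(o2+d2*s[1])
print(tri((341.5,197.8),(258.7,266)),tri((290.2,211.6),(318.5,274.2)),tri((398.4,155.9),(181.3,251.4)))
```

```text
[0.53104923 0.05635249 0.171     ] [ 0.51074221 -0.05310373  0.171     ] [0.54912212 0.1829196  0.241     ] 0.11132402922287923
(array([0.53215696, 0.059351  , 0.17171406]), array([0.53100422, 0.05633256, 0.17123274])) (array([ 0.51192528, -0.04904408,  0.17265836]), array([ 0.51048154, -0.05306685,  0.17250708])) (array([0.54554384, 0.17748136, 0.25024395]), array([0.54679241, 0.18057527, 0.25123665]))
```

View pics/s1.png

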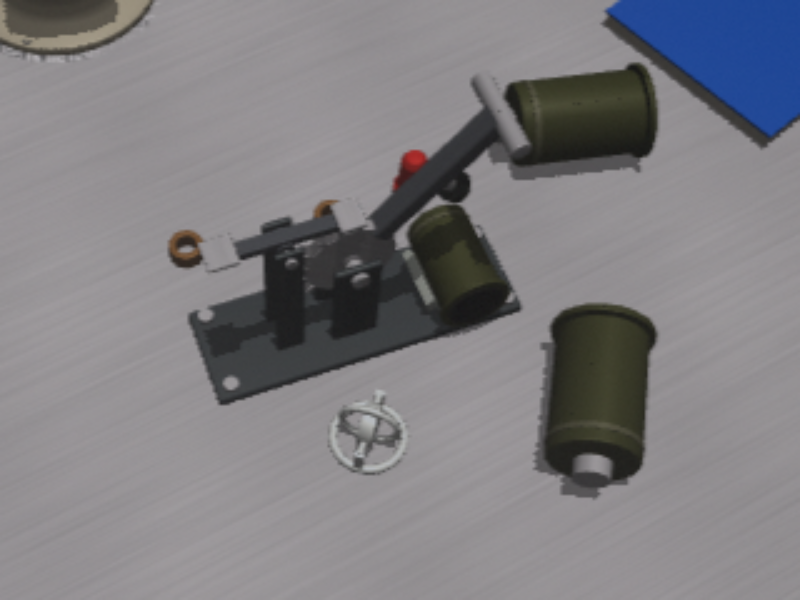

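View pics/t1.png

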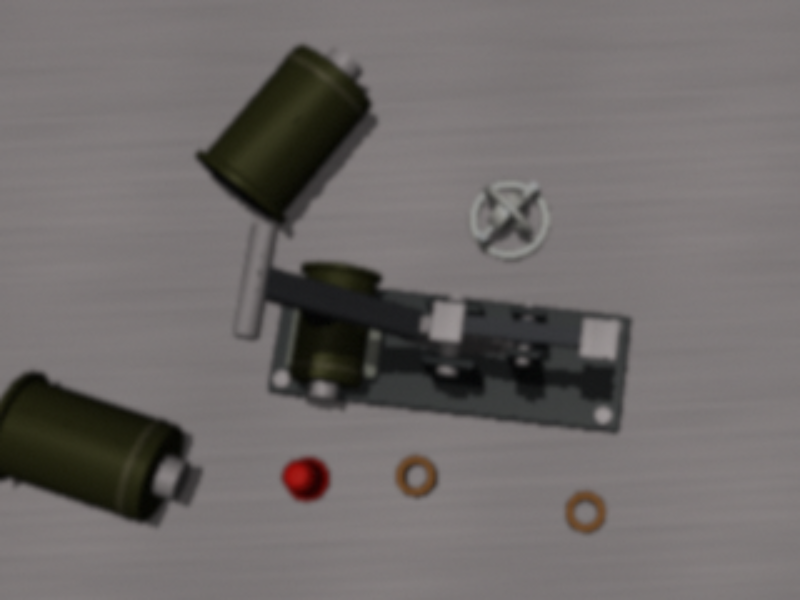

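The views show the fixture's pawl (nose pad at about top px (259,268), tail pad at (320,275)), the raised arm with the cross handle at (182,253), and the small housing in its cradle. The two larger housings are decoys. I'll close the fingers and go above the tail.

Request:
servo_tool --pt "-3 -3 -1.2 0 0 0 1" --pt "-3.3 -3.3 -1.2 0 0 0 1" --pt "-3.3 -3.3 -1.2 0 0 0 1" --pt "-3.4 -3.4 -1.2 0 0 0 1" --pt "-3.4 -3.4 -1.2 0 0 0 1" --squeeze 30

```text
clock: 1.6
position: [0.2521, 0.3626, 0.2999]
ee_rot: [0.0, 0.112, 0.994, 0.0]
contact_force: [1.8, 0.0, 1.0]
width: 0.0121
gripper_force: 0.0
```

Request:
servo_tool --pt "-3.4 -3.4 0 0 0 0 1" --pt "-3.4 -3.4 0 0 0 0 1" --pt "-3.4 -3.4 0 0 0 0 1" --pt "-3.4 -3.4 0 0 0 0 1" --pt "-3.4 -3.4 0 0 0 0 1"

```text
clock: 2.1
position: [0.38, 0.1588, 0.2997]
ee_rot: [0.001, 0.112, 0.994, 0.0]
contact_force: [0.4, 0.0, 0.3]
width: -0.0002
gripper_force: 0.0
```

Request:
servo_tool --pt "-3.4 -3.4 0 0 0 0 1" --pt "-3.4 -3.4 0 0 0 0 1" --pt "-3.4 -3.4 0 0 0 0 1" --pt "-3 -3 0 0 0 0 1" --pt "0 0 0 0 0 0 1"

```text
clock: 2.6
position: [0.4815, -0.0021, 0.2988]
ee_rot: [0.001, 0.115, 0.993, -0.001]
contact_force: [-0.3, 0.1, 0.1]
width: -0.0002
gripper_force: 0.0
```

Run:
```python
from h import *
c=optics.get_calibration('wrist'); snap('wrist','w1')
for l in ['pawl_tail','pawl_nose','handle']:
    for x in finder.tip_of(l,'wrist')[:2]: print(l,np.round(x['at'],1),round(x['p'],2),atz('wrist',x['at'],.171,c).round(4),atz('wrist',x['at'],.245,c).round(4))
s=manip.get_state();print(s['position'],s['ee_rot'])
```

```text
pawl_tail [258.5 290.2] 0.78 [ 0.5061 -0.0525  0.171 ] [ 0.4791 -0.0334  0.245 ]
pawl_nose [422.5 281.7] 0.86 [0.5252 0.0575 0.171 ] [0.4928 0.0455 0.245 ]
handle [559.1 267.7] 0.58 [0.536 0.148 0.171] [0.5005 0.1104 0.245 ]
[0.4778568  0.00318894 0.29923398] [-4.10137019e-04  1.11911828e-01  9.93717986e-01  3.72323570e-04]
```

View pics/w1.png

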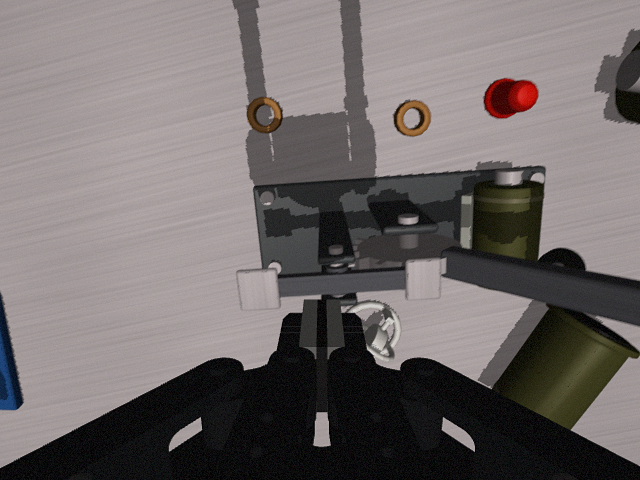

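Request:
servo_tool --pt "-2.1 -2.5 0 0 0 0 1" --pt "-2.1 -2.5 0 0 0 0 1" --pt "0 0 3.5 0 0 0 1" --pt "0 0 4 0 0 0 1" --pt "0 0 2.5 0 0 0 1"

```text
clock: 3.3
position: [0.5065, -0.0539, 0.1972]
ee_rot: [-0.001, 0.111, 0.994, 0.0]
contact_force: [0.4, -0.1, -0.1]
width: 0.0001
gripper_force: 0.0
```

Request:
servo_tool --pt "0 0 0 0 0 0 1" --pt "0 0 0 0 0 0 1" --pt "0 0 0 0 0 0 1" --pt "0 0 0 0 0 0 1" --pt "0 0 0 0 0 0 1"

```text
clock: 3.8
position: [0.5091, -0.0557, 0.2006]
ee_rot: [0.001, 0.112, 0.994, -0.0]
contact_force: [-0.1, 1.4, -0.7]
width: -0.0003
gripper_force: 0.0
```

Run:
```python
from h import *
c=optics.get_calibration('wrist'); im=snap('wrist','w2')
x=finder.tip_of('pawl_tail','wrist')[:2]
for y in x: print(y['at'],y['p'],atz('wrist',y['at'],.171,c))
s=manip.get_state();p=s['position'];print(p,s['contact_force'],proj('wrist',p+[0,0,-.008],c))
```

```text
[327.6, 295.5] 0.89 [ 0.50698266 -0.05253955  0.171     ]
[308.5, 59.0] 0.66 [ 0.41464402 -0.03907086  0.171     ]
[ 0.50873888 -0.05573081  0.20005642] [-0.40761744 -0.09127727  0.31984668] [321.11327619 323.35424277]
```

View pics/w2.png

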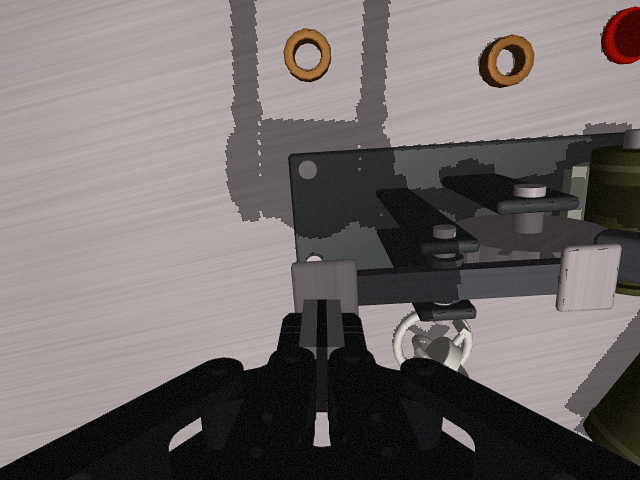

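The closed fingers are right over the tail pad (pad at about (325,290)). Pressing down.

Request:
servo_tool --pt "0 0 1.2 0 0 0 1" --pt "0 0 0.8 0 0 0 1" --pt "0 0 0.4 0 0 0 1" --pt "0 0 0.4 0 0 0 1" --pt "0 0 0.4 0 0 0 1"

```text
clock: 4.4
position: [0.5083, -0.0565, 0.1671]
ee_rot: [-0.0, 0.112, 0.994, -0.001]
contact_force: [-1.1, -3.5, 3.4]
width: -0.0004
gripper_force: 2.0
```

Request:
servo_tool --pt "0 0 0.2 0 0 0 1" --pt "0 0 0.1 0 0 0 1" --pt "0 0 0 0 0 0 1" --pt "0 0 0 0 0 0 1" --pt "0 0 0 0 0 0 1"

```text
clock: 4.9
position: [0.5085, -0.0553, 0.1643]
ee_rot: [0.0, 0.112, 0.994, 0.0]
contact_force: [-0.5, -2.0, 1.2]
width: -0.0001
gripper_force: 1.1
```

Press on until the stop shows in the force.

Request:
servo_tool --pt "0 0 0.2 0 0 0 1" --pt "0 0 0.2 0 0 0 1" --pt "0 0 0 0 0 0 1" --pt "0 0 0 0 0 0 1" --pt "0 0 0 0 0 0 1"

```text
clock: 5.4
position: [0.5087, -0.0554, 0.1624]
ee_rot: [0.001, 0.112, 0.994, 0.0]
contact_force: [-2.7, -1.0, 14.5]
width: -0.0003
gripper_force: 7.0
```

Request:
servo_tool --pt "0 0 0.1 0 0 0 1" --pt "0 0 0.1 0 0 0 1" --pt "0 0 0 0 0 0 1" --pt "0 0 0 0 0 0 1" --pt "0 0 0 0 0 0 1"

```text
clock: 5.9
position: [0.5088, -0.0554, 0.1619]
ee_rot: [0.002, 0.112, 0.994, 0.0]
contact_force: [-6.1, -1.0, 23.2]
width: -0.0002
gripper_force: 11.2
```

Hard stop reached (23 N). Lift and go over the handle.

Request:
servo_tool --pt "0 0 -3 0 0 0 1" --pt "0 0 -4.5 0 0 0 1" --pt "0 0 -4.5 0 0 0 1" --pt "0 0 -4.5 0 0 0 1" --pt "0 0 -1 0 0 0 1"

```text
clock: 6.4
position: [0.5106, -0.0551, 0.3385]
ee_rot: [0.005, 0.112, 0.994, 0.0]
contact_force: [-0.3, 0.4, -0.7]
width: -0.0002
gripper_force: 0.0
```

Request:
servo_tool --pt "0.2 3.8 0 0 0 0 1" --pt "0.2 4 0 0 0 0 1" --pt "0.2 4 0 0 0 0 1" --pt "0.2 4 0 0 0 0 1" --pt "0.2 4 0 0 0 0 1"

```text
clock: 6.9
position: [0.5422, 0.142, 0.332]
ee_rot: [-0.001, 0.112, 0.994, 0.001]
contact_force: [0.8, 0.4, -0.2]
width: 0.0002
gripper_force: 0.0
```

Request:
servo_tool --pt "0.2 4 0 0 0 0 1" --pt "0 0 0 0 0 0 1" --pt "0 0 0 0 0 0 1" --pt "0 0 0 0 0 0 1" --pt "0 0 0 0 0 0 1"

```text
clock: 7.4
position: [0.5495, 0.178, 0.3331]
ee_rot: [-0.0, 0.113, 0.994, -0.0]
contact_force: [0.1, 0.3, -0.0]
width: -0.0
gripper_force: 0.0
```

Run:
```python
from h import *
s=manip.get_state();p=s['position'];print(s['clock'],p,s['contact_force'])
c=optics.get_calibration('wrist'); im=snap('wrist','w3')
for l,z in [('pawl_tail',.154),('pawl_nose',.189),('handle',.25)]:
    for y in finder.tip_of(l,'wrist')[:2]: print(l,y['at'],y['p'],atz('wrist',y['at'],z,c))
print(proj('wrist',p+[0,0,-.008],c))
snap('scene','s2')
r={}
for l in ['pawl_nose','handle']:
    for y in finder.tip_of(l,'scene')[:2]: print('scene',l,y['at'],y['p'])
```

```text
7.4 [0.54950637 0.17800978 0.33311163] [ 0.10907013  0.2570155  -0.04108214]
pawl_tail [208.1, 293.7] 0.69 [0.58643488 0.07408685 0.154     ]
pawl_tail [22.4, 234.9] 0.64 [ 0.50633196 -0.05326186  0.154     ]
pawl_nose [134.8, 237.1] 0.75 [0.52225389 0.0503489  0.189     ]
handle [328.0, 251.7] 0.67 [0.54431804 0.18275614 0.25      ]
[321.41810245 324.98090884]
scene pawl_nose [337.4, 189.1] 0.74
scene handle [396.7, 154.9] 0.77
```

View pics/w3.png

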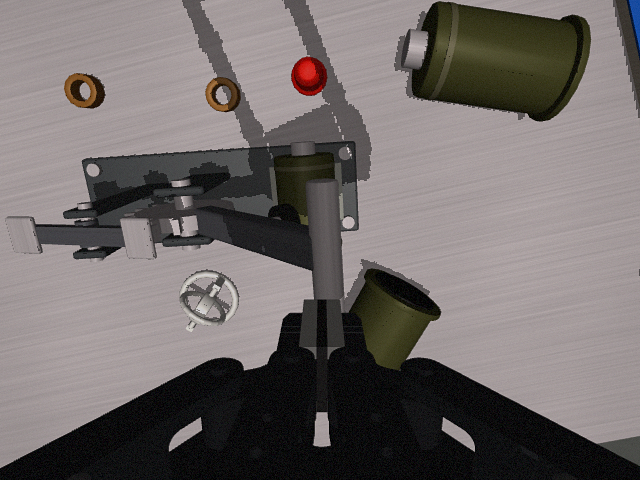

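The fingers are over the bar's line (bar (322,180)–(332,300)), about 5 mm short in y. Shift 5 mm and descend to just above.

Request:
servo_tool --pt "0.4 0.6 2 0 0 0 1" --pt "0 0 3 0 0 0 1" --pt "0 0 1.3 0 0 0 1" --pt "0 0 0.4 0 0 0 1" --pt "0 0 0 0 0 0 1"

```text
clock: 8.25
position: [0.5473, 0.1856, 0.2663]
ee_rot: [-0.0, 0.112, 0.994, -0.0]
contact_force: [0.6, -0.4, 0.3]
width: -0.0001
gripper_force: 0.0
```

Request:
servo_tool --pt "0 0.3 0.6 0 0 0 1" --pt "0 0.4 0.6 0 0 0 1" --pt "0 0.5 0.7 0 0 0 1" --pt "0 0.4 0.7 0 0 0 1" --pt "0 0.4 0.7 0 0 0 1"

```text
clock: 8.75
position: [0.5532, 0.2116, 0.2375]
ee_rot: [0.003, 0.112, 0.994, 0.007]
contact_force: [-3.0, 13.1, 13.4]
width: 0.0
gripper_force: 7.7
```

Request:
servo_tool --pt "0 0 0 0 0 0 1" --pt "0 0 0 0 0 0 1" --pt "0 0 0 0 0 0 1" --pt "0 0 0 0 0 0 1" --pt "0 0 0 0 0 0 1"

```text
clock: 9.25
position: [0.5538, 0.2091, 0.2368]
ee_rot: [0.003, 0.112, 0.994, 0.004]
contact_force: [0.1, 7.1, 7.4]
width: -0.0
gripper_force: 3.9
```

Run:
```python
from h import *
s=manip.get_state();p=s['position'];print(s['clock'],p,s['contact_force'])
a=snap('scene','s3')[110:350,200:520,::-1]
for l in ['pawl_nose','pawl_tail','handle']:
    for y in finder.tip_of(l,'scene')[:2]: print('scene',l,y['at'],y['p'])
cv2.imwrite('pics/s3c.png',cv2.resize(a,(800,600)))
```

```text
9.25 [0.55376484 0.20908962 0.236773  ] [0.11439273 7.09123002 7.42194097]
scene pawl_nose [273.1, 210.9] 0.7
scene pawl_nose [339.3, 189.9] 0.61
scene pawl_tail [290.1, 219.7] 0.69
scene handle [407.2, 159.7] 0.94
```

View pics/s3c.png

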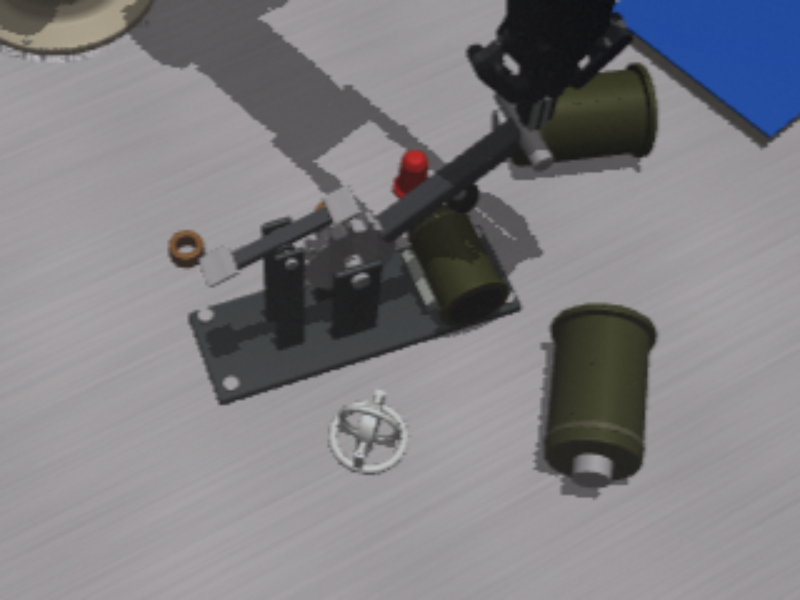

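The pawl is free (tail low, nose up). The fingers sit too far out on the bar, so I'll lift, re-measure the handle and correct.

Request:
servo_tool --pt "0 0 -2 0 0 0 1" --pt "0 -0.7 -3 0 0 0 1" --pt "0 -0.7 -2 0 0 0 1" --pt "0 0 0 0 0 0 1" --pt "0 0 0 0 0 0 1"

```text
clock: 9.95
position: [0.5487, 0.1918, 0.3036]
ee_rot: [0.001, 0.112, 0.994, 0.0]
contact_force: [0.4, -0.7, -0.4]
width: -0.0002
gripper_force: 0.0
```

Run:
```python
from h import *
s=manip.get_state();p=s['position'];print(s['clock'],p,s['contact_force'])
c=optics.get_calibration('wrist'); im=snap('wrist','w4')
for y in finder.tip_of('handle','wrist')[:2]: print(y['at'],y['p'],atz('wrist',y['at'],.228,c))
def tri(p,q):
    o1,d1=ray('scene',p);o2,d2=ray('wrist',q,c)
    s=np.linalg.lstsq(np.c_[d1,-d2],o2-o1,rcond=None)[0];return (o1+d1*s[0]),(o2+d2*s[1])
optics.get_image('scene')
q=finder.tip_of('handle','scene')[0]; print(q,tri(q['at'],finder.tip_of('handle','wrist')[0]['at']))
cv2.imwrite('pics/w4c.png',cv2.resize(im[120:360,200:520,::-1],(640,480)))
```

```text
9.95 [0.54874336 0.19180884 0.30358644] [ 0.35115399 -0.69451858 -0.37318396]
[344.4, 257.7] 0.86 [0.54666236 0.20482985 0.228     ]
[189.7, 306.9] 0.49 [0.55564257 0.11550765 0.228     ]
{'at': [406.3, 163.1], 'p': 0.87} (array([0.54773447, 0.2007526 , 0.21634121]), array([0.55024022, 0.20465849, 0.21710247]))
```

View pics/w4c.png

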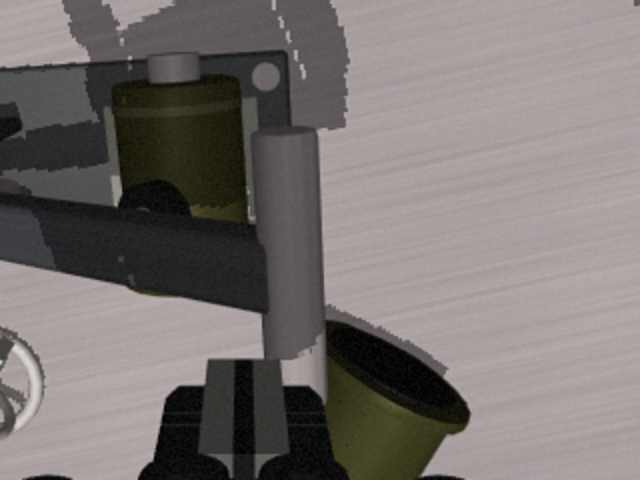

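The bar centre is at about y=0.203, z=0.217, so the contact was fine. The arc needs more outward travel. Continuing along it.

Request:
servo_tool --pt "0 1.2 3 0 0 0 1" --pt "0 0 3 0 0 0 1" --pt "0 0 0.7 0 0 0 1" --pt "0 0.7 1 0 0 0 1" --pt "0 0.7 1 0 0 0 1"

```text
clock: 10.7
position: [0.5547, 0.2169, 0.2167]
ee_rot: [0.001, 0.112, 0.994, -0.0]
contact_force: [0.3, -0.6, 2.8]
width: -0.0001
gripper_force: 1.0
```

Request:
servo_tool --pt "0 0.45 0.85 0 0 0 1" --pt "0 0.4 0.85 0 0 0 1" --pt "0 0.35 0.85 0 0 0 1" --pt "0 0.3 0.85 0 0 0 1" --pt "0 0 0 0 0 0 1"

```text
clock: 11.2
position: [0.5576, 0.2316, 0.1809]
ee_rot: [-0.0, 0.112, 0.994, -0.001]
contact_force: [0.0, -0.5, 0.4]
width: 0.0002
gripper_force: 0.0
```

Request:
servo_tool --pt "0 0.2 0.9 0 0 0 1" --pt "0 0.2 0.9 0 0 0 1" --pt "0 0.2 0.9 0 0 0 1" --pt "0 0.1 0.9 0 0 0 1" --pt "0 0.1 0.9 0 0 0 1"

```text
clock: 11.7
position: [0.5597, 0.2394, 0.1365]
ee_rot: [0.0, 0.112, 0.994, 0.0]
contact_force: [0.4, 2.2, 2.9]
width: 0.0003
gripper_force: 1.2
```

Request:
servo_tool --pt "0 0 0.5 0 0 0 1" --pt "0 0 0.4 0 0 0 1" --pt "0 0 0.3 0 0 0 1" --pt "0 0 0 0 0 0 1" --pt "0 0 0 0 0 0 1"

```text
clock: 12.2
position: [0.5592, 0.2388, 0.1251]
ee_rot: [-0.0, 0.112, 0.994, -0.001]
contact_force: [0.3, 0.1, 0.8]
width: 0.0002
gripper_force: 0.5
```

Request:
servo_tool --pt "0 0 0.2 0 0 0 1" --pt "0 0 0.2 0 0 0 1" --pt "0 0 0.1 0 0 0 1" --pt "0 0 0 0 0 0 1" --pt "0 0 0 0 0 0 1"

```text
clock: 12.7
position: [0.5593, 0.2388, 0.1248]
ee_rot: [0.001, 0.112, 0.994, -0.0]
contact_force: [-6.2, -1.6, 23.8]
width: -0.0002
gripper_force: 11.8
```

Request:
servo_tool --pt "0 0 0.1 0 0 0 1" --pt "0 0 0 0 0 0 1" --pt "0 0 0 0 0 0 1" --pt "0 0 0 0 0 0 1" --pt "0 0 0 0 0 0 1"

```text
clock: 13.2
position: [0.5593, 0.2388, 0.1247]
ee_rot: [0.001, 0.112, 0.994, 0.0]
contact_force: [-7.4, -2.4, 27.5]
width: -0.0003
gripper_force: 14.0
```

At the stop (27 N). Next, over the nose.

Request:
servo_tool --pt "0 0 -2.5 0 0 0 1" --pt "0 0 -4 0 0 0 1" --pt "0 0 -4.5 0 0 0 1" --pt "0 0 -3 0 0 0 1" --pt "-0.2 -4 0 0 0 0 1"

```text
clock: 13.7
position: [0.5555, 0.2027, 0.264]
ee_rot: [0.005, 0.11, 0.994, 0.002]
contact_force: [1.2, -0.6, 0.0]
width: 0.0002
gripper_force: 0.0
```

Request:
servo_tool --pt "-0.2 -4 0 0 0 0 1" --pt "-0.2 -4 0 0 0 0 1" --pt "-0.2 -4 0 0 0 0 1" --pt "-0.2 -2.5 0 0 0 0 1" --pt "0 0 0 0 0 0 1"

```text
clock: 14.2
position: [0.5267, 0.0532, 0.2589]
ee_rot: [-0.001, 0.114, 0.993, -0.001]
contact_force: [0.0, 0.1, -0.4]
width: -0.0001
gripper_force: 0.0
```

Run:
```python
from h import *
s=manip.get_state();p=s['position'];print(s['clock'],p,s['contact_force'])
c=optics.get_calibration('wrist'); im=snap('wrist','w5')
for y in finder.tip_of('pawl_nose','wrist')[:2]: print(y['at'],y['p'],atz('wrist',y['at'],.189,c))
print(proj('wrist',p+[0,0,-.008],c))
```

```text
14.2 [0.52667346 0.05320498 0.25893032] [ 0.00625306  0.0753057  -0.39938732]
[315.8, 264.9] 0.76 [0.5230439  0.05070956 0.189     ]
[464.3, 209.4] 0.71 [0.51118759 0.12991713 0.189     ]
[321.46245827 324.93935796]
```

View pics/w5.png

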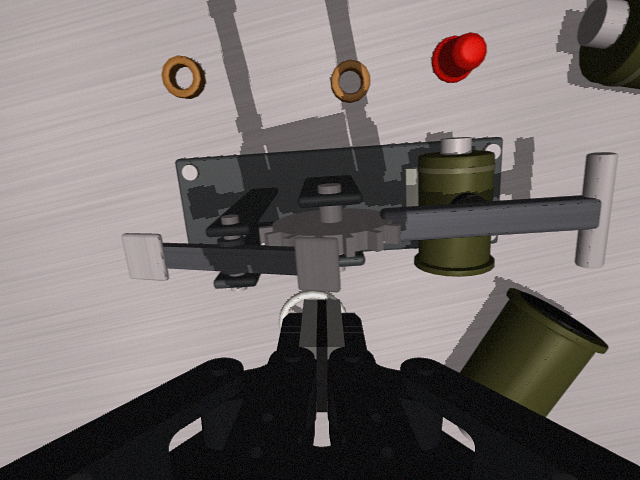

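The arm lies level over the housing, the pawl nose (318,262) is up, and the tool stands over it. Pressing the nose.

Request:
servo_tool --pt "0 0 3.5 0 0 0 1" --pt "0 0 2 0 0 0 1" --pt "0 0 0.5 0 0 0 1" --pt "0 0 0.5 0 0 0 1" --pt "0 0 0.5 0 0 0 1"

```text
clock: 14.8
position: [0.5288, 0.0578, 0.1902]
ee_rot: [0.001, 0.112, 0.994, 0.001]
contact_force: [-0.1, 0.1, 2.7]
width: -0.0002
gripper_force: 1.3
```

Request:
servo_tool --pt "0 0 0.4 0 0 0 1" --pt "0 0 0.4 0 0 0 1" --pt "0 0 0.2 0 0 0 1" --pt "0 0 0 0 0 0 1" --pt "0 0 0 0 0 0 1"

```text
clock: 15.3
position: [0.5279, 0.0563, 0.1792]
ee_rot: [-0.0, 0.112, 0.994, -0.0]
contact_force: [1.6, 0.4, 0.2]
width: 0.0001
gripper_force: 0.4
```

Request:
servo_tool --pt "0 0 0.2 0 0 0 1" --pt "0 0 0.2 0 0 0 1" --pt "0 0 0.1 0 0 0 1" --pt "0 0 0 0 0 0 1" --pt "0 0 0 0 0 0 1"

```text
clock: 15.8
position: [0.5282, 0.0565, 0.1783]
ee_rot: [0.002, 0.112, 0.994, -0.0]
contact_force: [-6.1, 0.8, 22.5]
width: 0.0
gripper_force: 11.1
```

Request:
servo_tool --pt "0 0 -2 0 0 0 1" --pt "0 0 -4 0 0 0 1" --pt "0 0 -4.5 0 0 0 1" --pt "2 0 -3 0 0 0 1" --pt "4 0 0 0 0 0 1"

```text
clock: 16.3
position: [0.4731, 0.0693, 0.3132]
ee_rot: [0.005, 0.113, 0.994, -0.0]
contact_force: [0.3, 0.6, 0.1]
width: -0.0002
gripper_force: 0.0
```

Request:
servo_tool --pt "4 0 0 0 0 0 1" --pt "4 0 0 0 0 0 1" --pt "2 0 0 0 0 0 1" --pt "0 0 0 0 0 0 1" --pt "0 0 0 0 0 0 1"

```text
clock: 16.8
position: [0.3729, 0.0922, 0.3095]
ee_rot: [0.001, 0.112, 0.994, -0.0]
contact_force: [0.8, -0.7, 0.2]
width: -0.0002
gripper_force: 0.0
```

Run:
```python
from h import *
s=manip.get_state();print(s['clock'],s['position'],s['contact_force'])
a=snap('scene','s6')[110:350,200:520,::-1]
for l in ['pawl_nose','pawl_tail','handle']:
    for y in finder.tip_of(l,'scene')[:2]: print(l,y['at'],y['p'])
print(proj('scene',(.559,.239,.108)))
cv2.imwrite('pics/s6c.png',cv2.resize(a,(800,600)))
```

```text
16.8 [0.37289848 0.09218341 0.3095407 ] [ 0.77741385 -0.65321088  0.17543938]
pawl_nose [339.1, 195.4] 0.61
pawl_nose [337.4, 238.2] 0.17
pawl_tail [287.5, 211.4] 0.79
pawl_tail [347.7, 280.3] 0.22
handle [415.9, 188.1] 0.66
[416.09948251 190.88252284]
```

View pics/s6c.png

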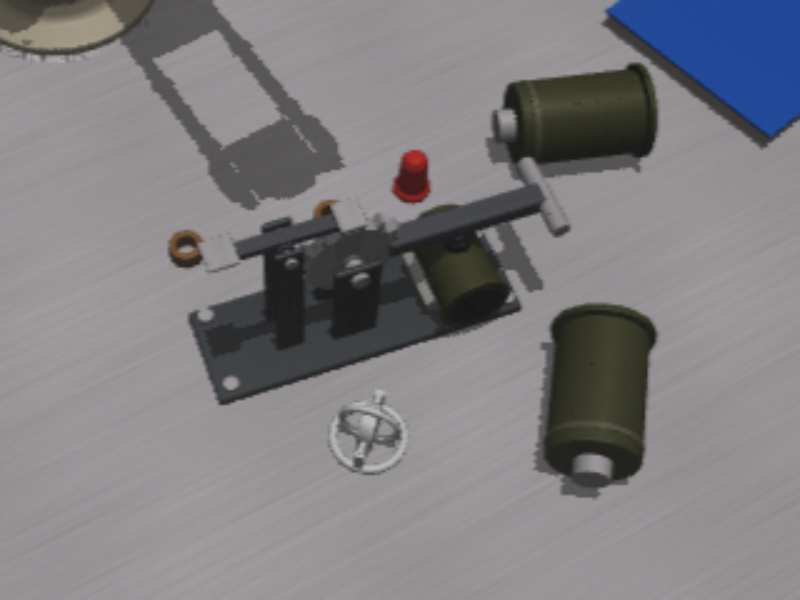

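The arm looks level, the pawl is engaged and the loose parts are undisturbed. There is time for a touch check that the arm hasn't crept up from its stop.

Request:
servo_tool --pt "-3 3.7 0 0 0 0 1" --pt "-3 3.7 0 0 0 0 1" --pt "-3 3.7 0 0 0 0 1" --pt "-3 3.7 0 0 0 0 1" --pt "-2.9 3.7 0 0 0 0 1"

```text
clock: 17.5
position: [0.561, 0.2407, 0.3082]
ee_rot: [-0.0, 0.112, 0.994, -0.0]
contact_force: [0.8, 0.0, 0.7]
width: 0.0002
gripper_force: 0.0
```

Request:
servo_tool --pt "0 0 4 0 0 0 1" --pt "0 0 4.5 0 0 0 1" --pt "0 0 4.5 0 0 0 1" --pt "0 0 4 0 0 0 1" --pt "0 0 0 0 0 0 1"

```text
clock: 18.0
position: [0.5549, 0.2381, 0.1325]
ee_rot: [-0.006, 0.112, 0.994, -0.003]
contact_force: [-1.3, -0.4, 0.7]
width: -0.0001
gripper_force: 0.0
```

Request:
servo_tool --pt "0 0 0.6 0 0 0 1" --pt "0 0 0.1 0 0 0 1" --pt "0 0 0.1 0 0 0 1" --pt "0 0 0 0 0 0 1" --pt "0 0 0 0 0 0 1"

```text
clock: 18.5
position: [0.5591, 0.2398, 0.1327]
ee_rot: [0.001, 0.112, 0.994, 0.001]
contact_force: [1.3, -0.6, -0.3]
width: 0.0
gripper_force: 0.0
```

Request:
servo_tool --pt "0 0 0.3 0 0 0 1" --pt "0 0 0.1 0 0 0 1" --pt "0 0 0 0 0 0 1" --pt "0 0 0 0 0 0 1" --pt "0 0 0 0 0 0 1"

```text
clock: 19.0
position: [0.5585, 0.2396, 0.1273]
ee_rot: [-0.0, 0.112, 0.994, 0.0]
contact_force: [0.8, 0.3, -0.1]
width: -0.0
gripper_force: 0.0
```

Request:
servo_tool --pt "0 0 0.2 0 0 0 1" --pt "0 0 0.1 0 0 0 1" --pt "0 0 0 0 0 0 1" --pt "0 0 0 0 0 0 1" --pt "0 0 0 0 0 0 1"

```text
clock: 19.5
position: [0.5587, 0.2396, 0.1251]
ee_rot: [0.0, 0.112, 0.994, 0.0]
contact_force: [-1.1, -0.2, 5.8]
width: -0.0
gripper_force: 2.7
```

No contact at 0.1273, contact at 0.1251 (stop 0.1247): the arm is within 0.015 rad of level. Withdraw and hand in.

Request:
servo_tool --pt "0 0 -2 0 0 0 1" --pt "0 0 -4 0 0 0 1" --pt "0 0 -4.5 0 0 0 1" --pt "0 0 -4 0 0 0 1" --pt "0 0 0 0 0 0 1"

```text
clock: 20.0
position: [0.5615, 0.2406, 0.2757]
ee_rot: [0.006, 0.112, 0.994, 0.003]
contact_force: [0.3, 0.2, 0.4]
width: 0.0004
gripper_force: 0.0
```

Request:
servo_tool --pt "0 0 0 0 0 0 1" --pt "0 0 0 0 0 0 1" --pt "0 0 0 0 0 0 1" --pt "0 0 0 0 0 0 1" --pt "0 0 0 0 0 0 1"

```text
clock: 20.5
position: [0.5582, 0.2395, 0.2683]
ee_rot: [-0.001, 0.112, 0.994, -0.0]
contact_force: [1.2, -0.2, -0.5]
width: -0.0
gripper_force: 0.0
```

```bash
python3 -c "
from h import *
print(manip.get_state()['position'],manip.sign_off())"
```

```text
the job is handed in; nothing more can be done
[0.55819065 0.23948314 0.26828833] None
```

I freed the pawl, pushed the arm down to its stop over the housing, pressed the pawl nose back to its stop, drew the robot clear and handed the job in at about 20.5 s; sign-off returned no verdict, so I don't know how it was judged.

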